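Clamp a teak shelf bracket in the angle vise

ROBOT

A 6-joint arm with a two-finger parallel gripper is mounted at the origin on the work surface. World frame = base frame: x ahead of the robot, y to its left, z up, the work surface at z = 0. Lengths are in m, angles in rad, forces in N, time in s.
With the tool pointing down it reaches from about 0.35 to 0.975 m from the base axis. Payload 17.4 kg.
Tool frame: the origin (TCP) lies midway between the tips of the shut fingers; the grasp point (between the pads) lies 19 mm behind it; z points along the fingers, y is the line along which they close (so a half turn about z gives the same grasp; the last joint's range is limited). The gripper opens to 85 mm and grips with 20 to 120 N. Pads are 22 mm wide; open, the fingers measure 114 mm over their backs; the gripper's body (76 mm by 85 mm) begins 54 mm behind the grasp point. The pads swing forward as they close: fully open they stand 13 mm farther back than shut.
Start: joints at [-1.184, 0.116, 1.442, -0, 1.584, -0.038], TCP at [0.278, -0.615, 0.231] pointing down, gripper open.
Joint ranges: [-2.83, 2.83], [-0.83, 2.19], [0.07, 2.5], [-1.14, 4.28], [0.01, 3], [-2.97, 2.97]. Speed limits (rad/s): [1.89, 1.89, 2.22, 3.14, 3.14, 3.14].

INTERFACE

Orientations are given as a unit quaternion [x, y, z, w].
In Python, from bench import read_state, capture, sign_off gives the robot as it stands.
- The arm moves only by the tool arm_command, never from a script. Its argument "increments" is a list of rows, each a list of 2 entries, a list of its own where there are three numbers: the shift along the world's x, y, z as a fraction of full scale, then the turn about the world's z as a fraction of full scale. In form: [[[x, y, z], twist], ...]. A call has 1 to 5 rows; each row is the pose to reach, as a shift and turn from the pose commanded when the call began; what a row does not reach only later rows make up. Full scale, the value 1, is 20 cm for a shift and pi/4 rad for a turn. A row lasts 1/12 s, in which the tool goes at most 41.7 mm and 7.16 degrees, less where a joint would pass 70% of its speed; a pose out of reach is approached as far as the arm can. A call with a number of a shift or a turn outside -1 to 1 is refused whole. A call with a gripper value outside its range is refused whole. "hand" is the opening, from 0 (shut) to 1 (fully open), set as the call begins (left out, the last holds). The fingers move at their own pace and stop on an object; "force" is the grip in N (left out, the last holds). Time passes only in rows, so rows that repeat a pose let the fingers close. It gives the time, the measured TCP pose, the force, the opening and the grip force at its end, in the units of the state.
- read_state(): the state, without advancing time (a new reading comes with each control period).
- capture(name): name is "side" or "top" or "wrist"; returns a dict with "image" (400x640x3 uint8, red, green, blue), "intrinsics" (3x3 intrinsics, pixels), "cam_to_world" (4x4, takes a point from camera to world coordinates). Camera axes: x right, y down, z forward; pixel columns grow to the right and rows downward; lengths in m; the calibration is good to about 2 mm. A picture is of the moment at which its call begins. There is no depth.
- sign_off(): hands the job in; it is judged then, once.
The state is a dict: "clock": time; "q": joint angles; "qvel": joint speeds; "tau": joint torques, N m; "tcp_pos": TCP position; "tool_rot": TCP orientation; "ft_force": force on the tool from outside, world axes, zero at the start; "torque": the same for the moment, N m; "gripper_width": finger opening in m; "grasp_force": force on a finger pad.
Only numpy, scipy, OpenCV 4.12 (cv2) and the standard library are available. Lean on these libraries where they do the work, as an engineer would, in place of code of your own. Each camera call takes 0.05 s, during which the arm holds its last target. There are 200 camera calls.

TASK

Get the stepped teak bracket block ready for an angled screw hole: stand it between the jaws of the tilted drill vise, its wider part down and flat on the sloping bed, roughly in the middle of the jaws, and set it down there rather than dropping it. Then turn the vise's crank clockwise until the sliding jaw grips the block firmly against the fixed jaw, and let go. Leave the other loose things on the bench where they are.

Things in the scene. Friction and masses are not known exactly. Their poses are not given: they have to be found in the camera images.
- bracket: Workpiece: a stepped teak block like an upside-down T. Lower part 110 long (x) x 40 thick (y) x 45 mm high (z); on it, centred, an upper part 70 long x 40 thick x 25 mm high: 70 mm high in all, about 0.25 kg. It starts upright on the bench. Origin: centre of its underside; z up to the narrow step. It may be put in either way round (half turn about z).
- vise_bed: Sloping bed of a grey angle drill vise fixed to the bench, tilted 30 degrees, crank end high. Origin: on the bed's surface at the foot of the fixed jaw's gripping face, middle of the jaw width. x: down the slope along the screw, from crank to fixed jaw. y: level, along the jaw width. z: square to the bed, 30 degrees from vertical, leaning downhill. Bed surface: z = 0, x = 0 to -150 mm, 90 mm wide.
- fixed_jaw: Steel plate of the fixed jaw at the low end of the bed, 90 wide (y), standing 31 mm above the bed, 8 mm thick. Origin and axes: those of vise_bed, at the foot of its gripping face. To set the block flat on the bed the tool leans 30 degrees, along the bed's z; the block then stands 39 mm higher than the jaws, so fingers can hold it above them.
- sliding_jaw: Sliding jaw, uphill of the fixed jaw, 90 wide, standing 31 mm above the bed, 42 mm long. Origin: foot of its gripping face; axes as vise_bed. The opening is the distance between the two jaw origins: 64 to 76 mm at the start. Only the crank moves it: 12 mm towards the fixed jaw per clockwise turn.
- crank (a joint): Crank angle (rad), growing clockwise seen from the handle's end (right-handed about the x of vise_bed), which closes the vise. 0 = open stop, jaws 76 mm apart; starts at 0.2 to 6.2; jaws 40 mm apart at 18.85. It turns with about 2 N drag at the handle until the jaw presses the block, then stiffens. 8 to 12 N along the circle is a firm grip; the screw holds when let go.
- crank_grip (a point): Middle of the crank's black handle: round, 20 mm in diameter, 68 mm long, parallel to the x of vise_bed, free to spin on its pin. It goes round in a circle of 45 mm radius in the bed's y-z plane, at a fixed x. The crank arm's face is 38 mm away towards the vise. It can be pinched from straight above, fingers closing along the bed's level y, all the way round.
- crank_centre (a point): Centre of that circle, on the screw's axis, fixed to the vise at x = -242, y = 0, z = 14 mm of vise_bed, about 200 mm above the bench.
- door_wedge: Bystander: a teak door wedge, 120 x 44 x 40 mm, lying on the bench. Origin: centre of its underside.
- slat: Bystander: a flat teak slat, 180 x 45 x 16 mm, lying on the bench. Origin: centre of its underside.
- carabiner: Bystander: a stainless steel carabiner, 110 x 68 x 11 mm, lying flat on the bench. Origin: under its middle.
- screwdriver: Bystander: a screwdriver, 190 mm long, lying on the bench. Origin: under its middle.
- screw_jar: Bystander: a glass jar with a steel lid, 66 mm in diameter, 85 mm high, standing on the bench. Origin: centre of its underside.
There are look-alikes about, which are no part of the job. What is shaped like the bracket but green or red is not meant.

How it is judged:
By the outcome, as a careful person would: the job done as asked, in the order asked, and still so for the second after the job is handed in, with the robot touching nothing.
It also fails if it takes over 72 s, if anything falls off the work surface, if the arm or the gripper's body presses on something with over 40 N, if the wrist force passes 120 N, or if a joint passes its speed limit or range.

## Working session

There is one attempt and no reset: what is moved stays moved. The work goes in short steps, Python scripts to look and compute and a tool call to move; the robot and the scene stay as the last step left them, time stands still between calls to the robot, and variables do not carry over. Pictures are saved under pics/ and viewed, at most 13 in all, crops included, and the job is handed in when it is done.

Besides the shell and the picture viewer there is one more tool, called after "Call:" as a command line: name --argument value ..., lists and objects as JSON in quotes. arm_command: Moves the arm, as the interface text tells. Shift numbers are shares of 20 cm and turn numbers shares of pi/4 rad, none past 1 either way. Its arguments: {"type":"object","properties":{"increments":{"type":"array"},"hand":{"type":"number"},"force":{"type":"number"}},"required":["increments"]}

```bash
mkdir -p pics; ls
cat > h.py <<'E'
import numpy as np, cv2
from bench import read_state, capture, sign_off
def grab(n,tag):
    c=capture(n); np.savez(f'pics/{tag}.npz',**c); cv2.imwrite(f'pics/{tag}.png',c['image'][:,:,::-1]); return c
def load(tag): return np.load(f'pics/{tag}.npz')
def ray(c,u,v):
    d=np.linalg.inv(c['intrinsics'])@[u,v,1.]; T=c['cam_to_world']; d=T[:3,:3]@d; return T[:3,3],d/np.linalg.norm(d)
def onz(c,u,v,z):
    o,d=ray(c,u,v); return o+d*(z-o[2])/d[2]
def tri(c1,p1,c2,p2):
    o1,d1=ray(c1,*p1); o2,d2=ray(c2,*p2)
    t=np.linalg.lstsq(np.c_[d1,-d2],o2-o1,rcond=None)[0]; a=o1+t[0]*d1; b=o2+t[1]*d2
    return (a+b)/2, np.linalg.norm(a-b)
def proj(c,P):
    T=np.linalg.inv(c['cam_to_world']); p=c['intrinsics']@(T[:3,:3]@np.asarray(P)+T[:3,3]); return p[:2]/p[2]
E
python3 - <<'E'
from h import *
for n in('top','side'):
    c=grab(n,n+'0'); print(n,c['intrinsics'][0],c['cam_to_world'].round(3).tolist())
a=load('top0')['image'];b=load('side0')['image']
im=np.vstack([a,b])[:,:,::-1]
cv2.imwrite('pics/both.png',cv2.resize(im,(480,600),interpolation=cv2.INTER_AREA))
s=read_state();print(s)
E
```

```text
pics
top [429.11150312   0.         319.89413123] [[-0.006, -0.997, 0.082, 0.357], [-1.0, 0.005, -0.013, -0.014], [0.012, -0.082, -0.997, 1.402], [0.0, 0.0, 0.0, 1.0]]
side [443.27180147   0.         316.67374058] [[-0.843, -0.33, 0.425, -0.109], [-0.538, 0.519, -0.665, 0.83], [-0.001, -0.789, -0.615, 0.958], [0.0, 0.0, 0.0, 1.0]]
{'clock': 0.1, 'q': array([-1.18378456e+00,  1.16432617e-01,  1.44220229e+00, -4.16958670e-05,
        1.58401446e+00, -3.78059860e-02]), 'qvel': array([-0.00099394, -0.0035893 , -0.00119665,  0.00150071, -0.00214567,
       -0.00018576]), 'tau': array([ 1.99660077e-03, -7.33671784e+01, -6.33786821e+01,  6.32043520e-05,
        5.27132215e-03, -7.05644243e-05]), 'tcp_pos': array([ 0.27811464, -0.61484783,  0.23063727]), 'tool_rot': array([ 9.77525842e-01,  2.10814962e-01, -1.12313948e-04, -5.16702368e-04]), 'ft_force': array([-0.89491389,  0.30897831, -0.57017317]), 'torque': array([-0.02674343, -0.01308571,  0.06069341]), 'grasp_force': 0.0, 'gripper_width': 0.08519321012409668}
```

View pics/top0.png

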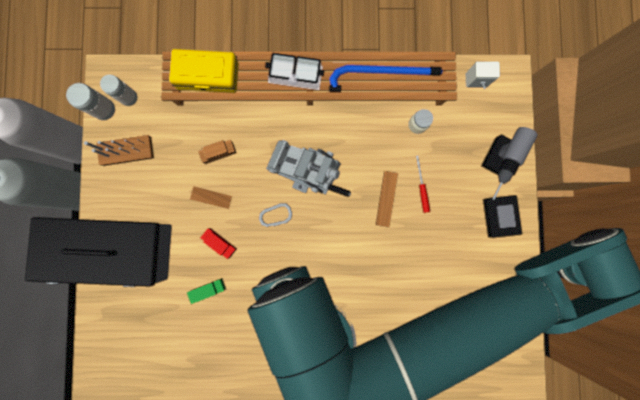

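View pics/side0.png

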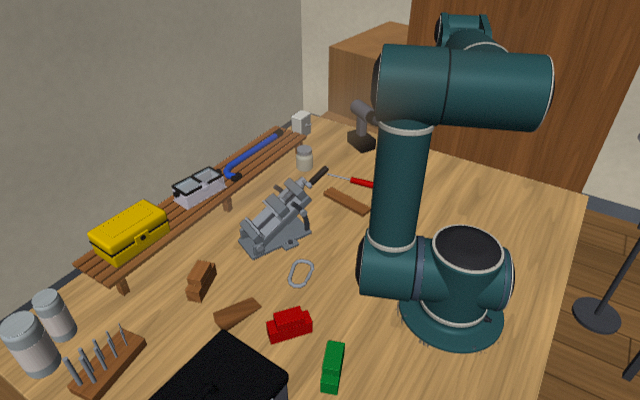

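Top view: teak stepped block at (216,150), candidates red (218,243), green (206,291), teak wedge (210,197), slat (387,198). Side view: bracket (201,281), wedge (237,313), vise (275,222). My choice is the teak block at (216,150) in the top view. I'll check it in a close crop.

Run:
```python
from h import *
t=load('top0');s=load('side0')
def cr(c,x,y,w,h,W,H): return cv2.resize(c['image'][y:y+h,x:x+w,::-1],(W,H),interpolation=cv2.INTER_CUBIC)
A=cr(t,190,130,60,45,400,300);B=cr(s,175,250,60,45,400,300)
C=cr(t,260,132,100,75,400,300);D=cr(s,230,160,100,75,400,300) # 4x
cv2.imwrite('pics/crops.png',np.vstack([np.hstack([A,B]),np.hstack([C,D])]))
for n,c,(x,y,w,h) in(('top',t,(195,132,50,38)),('side',s,(178,252,50,55))):
    im=c['image'][y:y+h,x:x+w].astype(int); hsv=cv2.cvtColor(c['image'],cv2.COLOR_RGB2HSV)[y:y+h,x:x+w]
    m=((hsv[...,1]>110)&(im[...,0]<185)).astype(np.uint8)
    cs=max(cv2.findContours(m,0,1)[0],key=cv2.contourArea)
    print(n,cv2.contourArea(cs),(cv2.approxPolyDP(cs,1.5,True)[:,0]+[x,y]).tolist())
```

```text
top 464.5 [[232, 141], [226, 142], [222, 140], [204, 147], [205, 149], [217, 145], [219, 148], [207, 151], [206, 153], [200, 152], [202, 162], [206, 164], [234, 154], [236, 151]]
side 2565.0 [[178, 252], [178, 267], [182, 268], [178, 271], [178, 306], [227, 306], [227, 268], [225, 268], [227, 266], [227, 252], [198, 252], [181, 267], [180, 265], [194, 252]]
```

View pics/crops.png

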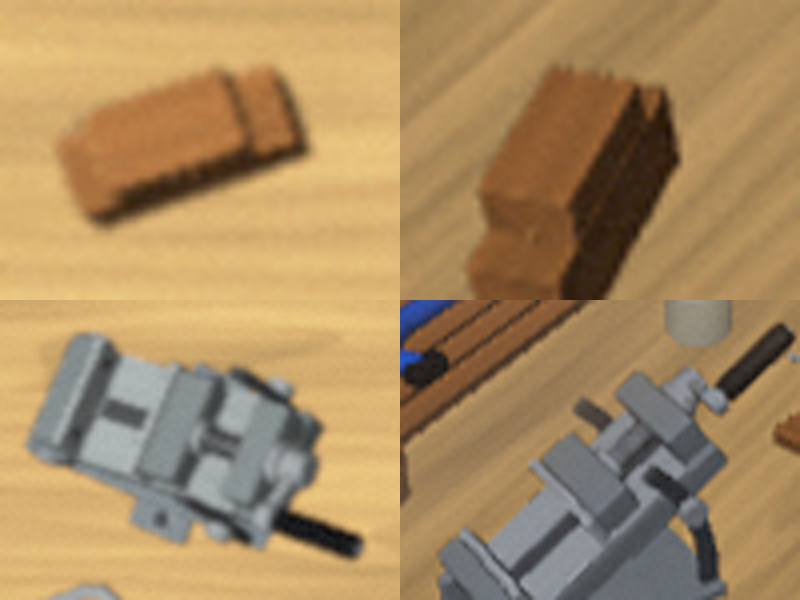

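Run:
```python
from h import *
t=load('top0');s=load('side0')
P=[onz(t,190+x/6.667,130+y/6.667,.07) for x,y in((85,128),(225,68),(250,147),(112,190))]
for i in range(4): print(P[i].round(4),np.linalg.norm(P[i]-P[i-1]).round(4))
print('c',np.mean(P,0),'yaw',np.degrees(np.arctan2(*(P[0]-P[1]+P[3]-P[2])[[1,0]])))
# side top face
Q=[onz(s,175+(x-400)/6.667,250+y/6.667,.07) for x,y in((482,190),(555,68),(638,85),(576,212))]
for i in range(4): print(Q[i].round(4),np.linalg.norm(Q[i]-Q[i-1]).round(4))
print('c',np.mean(Q,0),'yaw',np.degrees(np.arctan2(*(Q[0]-Q[1]+Q[3]-Q[2])[[1,0]])))
T=lambda x,y:(260+x/4,132+(y-300)/4); S=lambda x,y:(230+(x-400)/4,160+(y-300)/4)
a=tri(t,T(280,523),s,S(722,393)); b=tri(t,T(357,546),s,S(788,331)); print(a,b,np.linalg.norm(a[0]-b[0]))
d=a[0]-b[0];print('yaw',np.degrees(np.arctan2(d[1],d[0])),'tilt',np.degrees(np.arcsin(d[2]/np.linalg.norm(d))))
for q in((72,462),(108,345),(40,450),(75,335)): print('fj',onz(t,*T(*q),.094).round(3))
```

```text
[0.6125 0.3351 0.07  ] 0.0322
[0.6409 0.2699 0.07  ] 0.0711
[0.6032 0.2577 0.07  ] 0.0396
[0.583 0.322 0.07 ] 0.0674
c [0.60990137 0.29619788 0.07      ] yaw 110.558504417506
[0.614 0.338 0.07 ] 0.0416
[0.6378 0.273  0.07  ] 0.0693
[0.6018 0.2616 0.07  ] 0.0378
[0.5741 0.3263 0.07  ] 0.0704
c [0.60692068 0.2997332  0.07      ] yaw 111.63032490599036
(array([ 0.47791966, -0.05742705,  0.19473115]), np.float64(0.0019788940269995733)) (array([ 0.45644495, -0.11021606,  0.22772502]), np.float64(0.0028134941806897827)) 0.06585163984688974
yaw 67.86337765611876 tilt -30.068395459512594
fj [0.535 0.098 0.094]
fj [0.626 0.07  0.094]
fj [0.544 0.122 0.094]
fj [0.634 0.096 0.094]
```

Call:
arm_command --increments '[[[0.3,0.7,0.4],0],[[0.3,0.7,0.4],0],[[0.3,0.7,0.4],0],[[0.3,0.7,0.4],0],[[0.3,0.7,0.4],0]]' --hand 1

```text
clock: 0.52
tcp_pos: [0.3401, -0.4715, 0.3157]
tool_rot: [0.977, 0.212, 0.001, 0.002]
ft_force: [-0.5, -0.9, 1.2]
gripper_width: 0.0853
grasp_force: 0.0
```

Call:
arm_command --increments '[[[0.3,0.8,0.4],0],[[0.3,0.8,0.4],0],[[0.3,0.8,0.4],0],[[0.3,0.8,0.4],0],[[0.3,0.8,0.4],0]]'

```text
clock: 0.93
tcp_pos: [0.3989, -0.3122, 0.3935]
tool_rot: [0.977, 0.211, 0.001, 0.001]
ft_force: [0.2, -0.5, 0.7]
gripper_width: 0.0854
grasp_force: 0.0
```

Call:
arm_command --increments '[[[0.3,0.8,0.3],0],[[0.3,0.8,0.3],0],[[0.3,0.8,0.3],0],[[0.3,0.8,0.3],0],[[0.3,0.8,0.3],0]]'

```text
clock: 1.35
tcp_pos: [0.4591, -0.1515, 0.4532]
tool_rot: [0.977, 0.212, 0.001, 0.0]
ft_force: [-0.7, -0.7, -0.0]
gripper_width: 0.0854
grasp_force: 0.0
```

Call:
arm_command --increments '[[[0.3,0.7,0],0],[[0.3,0.7,0],0],[[0.3,0.7,0],0],[[0.3,0.7,0],0],[[0.3,0.7,0],0]]'

```text
clock: 1.77
tcp_pos: [0.5195, -0.0112, 0.4501]
tool_rot: [0.977, 0.213, -0.001, -0.001]
ft_force: [-0.8, -1.5, -1.2]
gripper_width: 0.0849
grasp_force: 0.0
```

Run:
```python
from h import *
c=grab('wrist','w1'); grab('top','top1');s=read_state();print(s['clock'],s['tcp_pos'],s['ft_force'],c['cam_to_world'].round(3).tolist(),c['intrinsics'][0])
```

```text
1.8667 [ 0.5184894  -0.01432533  0.45067284] [-0.51827197 -0.58882988 -0.48609849] [[0.417, -0.869, -0.266, 0.588], [-0.909, -0.399, -0.12, 0.021], [-0.002, 0.292, -0.956, 0.592], [0.0, 0.0, 0.0, 1.0]] [330.70985055   0.         321.70268   ]
```

View pics/w1.png

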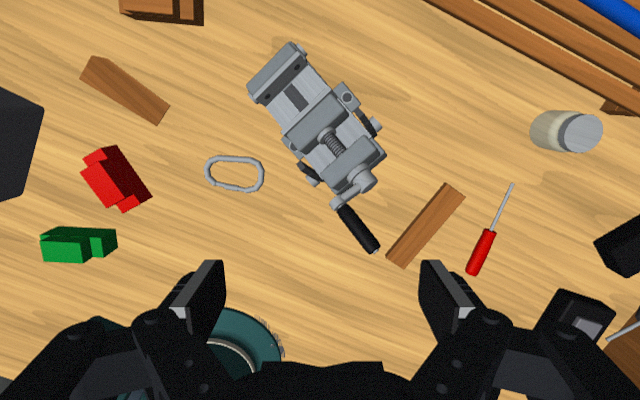

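Wrist view: vise with fixed jaw near (280,72), sliding jaw (315,122), handle (358,229); bracket at (165,8). Next is a zoom on the jaws.

Run:
```python
from h import *
c=load('w1'); cv2.imwrite('pics/w1z.png',cv2.resize(c['image'][30:150,240:400,::-1],(800,600),interpolation=cv2.INTER_CUBIC))
```

```text
(no output)
```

View pics/w1z.png

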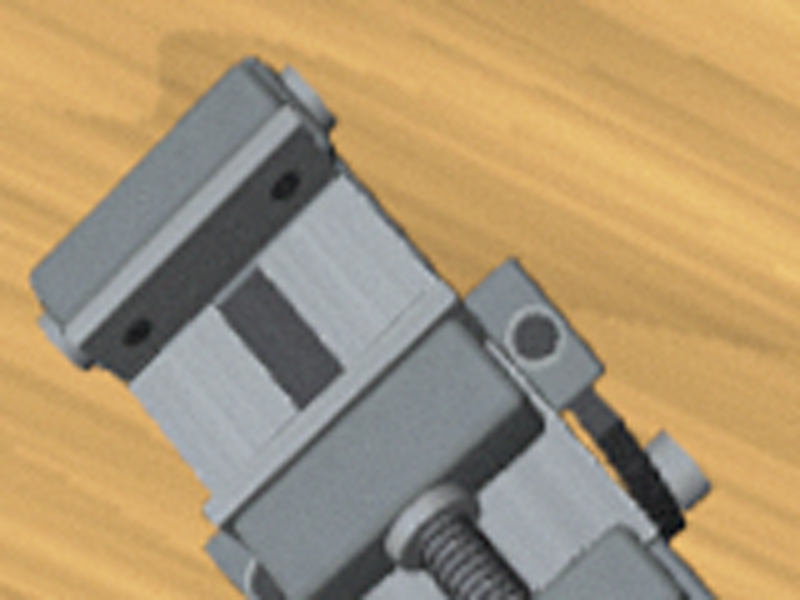

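Run:
```python
from h import *
c=load('w1');t=load('top0'); Z=lambda x,y:(240+x/5,30+y/5)
h=.067;ht=h+.0268
fl,fr=onz(c,*Z(128,383),h),onz(c,*Z(338,170),h); tl,tr=onz(c,*Z(85,348),ht),onz(c,*Z(300,122),ht)
print(fl,fr,tl,tr)
for a,b in((fl,fr),(tl,tr)):
    d=b-a; print('w',np.linalg.norm(d),'xyaw',np.degrees(np.arctan2(d[1],d[0]))+90,'mid',(a+b)/2)
hs=h+.5*.07+.0268
sl,sr=onz(c,*Z(205,507),hs),onz(c,*Z(442,280),hs);d=sr-sl;print('slide',np.linalg.norm(d),np.degrees(np.arctan2(d[1],d[0]))+90,(sl+sr)/2)
# handle ends from wrist + top1/side
T=lambda x,y:(260+x/4,132+(y-300)/4); S=load('side0')
for p,q,r in(((341,205),T(280,523),(310.5,183.3)),((376,251),T(357,546),(327,167.8))): print(tri(c,p,t,q),tri(c,p,S,r))
# bracket edge in w1
```

```text
[0.54377699 0.0959883  0.067     ] [0.6256291  0.06215437 0.067     ] [0.54985186 0.1070052  0.0938    ] [0.63058165 0.07462457 0.0938    ]
w 0.08856920040422088 xyaw 67.54202995434233 mid [0.58470305 0.07907133 0.067     ]
w 0.08698163274940865 xyaw 68.14432892174608 mid [0.59021675 0.09081489 0.0938    ]
slide 0.08766872721329473 66.91831337330602 [0.56760118 0.03848117 0.1288    ]
(array([ 0.47857227, -0.05762738,  0.1753485 ]), np.float64(0.002190616695009873)) (array([ 0.48086205, -0.05535192,  0.19344644]), np.float64(0.0056201263028874855))
(array([ 0.4576246 , -0.10955297,  0.22959755]), np.float64(0.0004263504078814092)) (array([ 0.45614652, -0.11140727,  0.22648382]), np.float64(0.001282798732416045))
```

Call:
arm_command --increments '[[[0.2,0.75,-0.35],-0.08],[[0.2,0.75,-0.35],-0.08],[[0.2,0.75,-0.35],-0.08],[[0.2,0.75,-0.35],-0.08],[[0.2,0.75,-0.35],-0.08]]'

```text
clock: 2.28
tcp_pos: [0.5585, 0.138, 0.377]
tool_rot: [0.984, 0.181, -0.002, -0.0]
ft_force: [-0.0, -0.0, -1.1]
gripper_width: 0.0851
grasp_force: 0.0
```

Call:
arm_command --increments '[[[0.25,0.815,-0.3],0],[[0.25,0.815,-0.3],0],[[0.25,0.815,-0.3],0],[[0.25,0.815,-0.3],0],[[0.25,0.815,-0.3],0]]'

```text
clock: 2.7
tcp_pos: [0.6089, 0.3002, 0.3179]
tool_rot: [0.984, 0.18, -0.002, 0.0]
ft_force: [-1.1, -0.3, -1.7]
gripper_width: 0.0853
grasp_force: 0.0
```

Run:
```python
from h import *
c=grab('wrist','w2'); s=read_state();print(s['clock'],s['tcp_pos'],s['tool_rot'],s['q'])
print(proj(c,[.608,.298,.07]),proj(c,s['tcp_pos']))
cv2.imwrite('pics/w2z.png',cv2.resize(c['image'][100:400,120:520,::-1],(800,600)))
```

```text
2.75 [0.60889139 0.3004149  0.31750224] [ 9.83545610e-01  1.80648168e-01 -2.05627157e-03  2.11754036e-04] [4.20532056e-01 1.18153319e-01 1.30121328e+00 5.68491658e-04
 1.72632200e+00 1.62812366e+00]
[324.17864133 167.41243849] [323.36313036 264.67817658]
```

View pics/w2z.png

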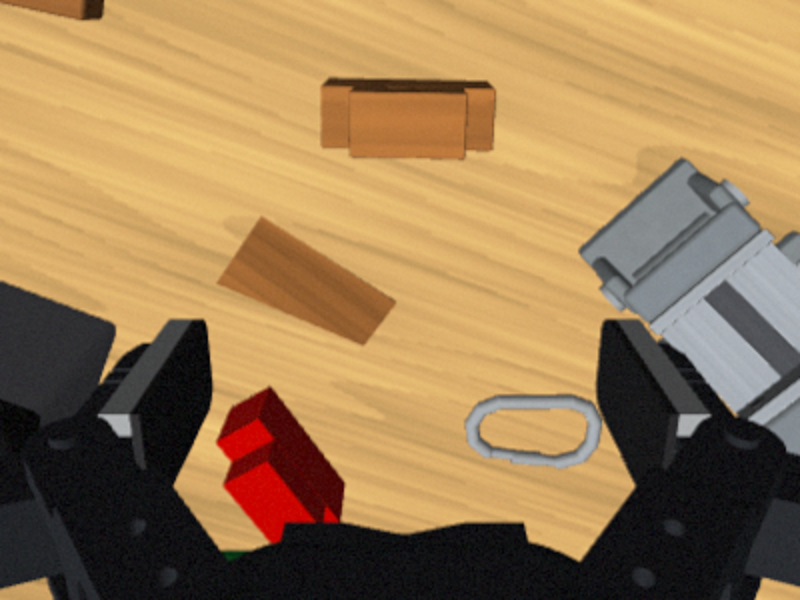

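Bracket in the crop: top face corners (350,88), (467,90), (465,158), (349,155). It's aligned with the image and so with the gripper.

Run:
```python
from h import *
c=load('w2')
P=np.array([onz(c,120+x/2,100+y/2,.07) for x,y in((350,88),(467,90),(465,158),(349,155))])
print([np.linalg.norm(P[i]-P[i-1]).round(4) for i in range(4)],P.mean(0))
d=P[1]-P[0]+P[2]-P[3];print(np.degrees(np.arctan2(d[1],d[0])))
s=read_state();r=s['tool_rot'];print('tool y yaw',2*np.degrees(np.arctan2(r[1],r[0]))-90,(P.mean(0)-s['tcp_pos']),s['tcp_pos'])
```

```text
[np.float64(0.0401), np.float64(0.0685), np.float64(0.0408), np.float64(0.07)] [0.61438063 0.30082129 0.07      ]
-70.39445541052372
tool y yaw -69.18492299803708 [ 0.00548924  0.00040639 -0.24750224] [0.60889139 0.3004149  0.31750224]
```

Call:
arm_command --increments '[[[0.017,-0.005,-0.85],-0.025],[[0.017,-0.005,-0.85],-0.025],[[0.017,-0.005,-0.85],-0.025],[[0.017,-0.005,-0.85],-0.025],[[0.017,-0.005,-0.85],-0.025]]'

```text
clock: 3.17
tcp_pos: [0.6095, 0.2939, 0.1433]
tool_rot: [0.986, 0.17, -0.005, 0.001]
ft_force: [-0.3, -0.9, -2.0]
gripper_width: 0.0852
grasp_force: 0.0
```

Call:
arm_command --increments '[[[0,0,-0.15],0],[[0,0,-0.3],0],[[0,0,-0.4],0],[[0,0,-0.47],0],[[0,0,-0.5],0]]'

```text
clock: 3.58
tcp_pos: [0.612, 0.296, 0.0512]
tool_rot: [0.985, 0.17, -0.0, 0.0]
ft_force: [-0.0, 1.0, -0.1]
gripper_width: 0.0857
grasp_force: 0.0
```

Call:
arm_command --increments '[[[0,0,0],0],[[0,0,0],0],[[0,0,0],0]]'

```text
clock: 3.83
tcp_pos: [0.6125, 0.2972, 0.0535]
tool_rot: [0.985, 0.17, 0.001, -0.0]
ft_force: [-0.5, 0.2, -0.4]
gripper_width: 0.0854
grasp_force: 0.0
```

Call:
arm_command --increments '[[[0,0.01,-0.05],0],[[0,0.01,-0.05],0],[[0,0.01,-0.05],0]]'

```text
clock: 4.08
tcp_pos: [0.6113, 0.299, 0.0409]
tool_rot: [0.985, 0.17, -0.0, 0.0]
ft_force: [-1.2, -0.4, -0.3]
gripper_width: 0.0854
grasp_force: 0.0
```

Call:
arm_command --increments '[[[0,0,0],0],[[0,0,0],0],[[0,0,0],0],[[0,0,0],0],[[0,0,0],0]]' --hand 0 --force 30

```text
clock: 4.5
tcp_pos: [0.6117, 0.299, 0.0416]
tool_rot: [0.985, 0.17, 0.0, -0.0]
ft_force: [-0.6, 0.6, 2.7]
gripper_width: 0.0695
grasp_force: 36.0
```

Call:
arm_command --increments '[[[0,0,0],0],[[0,0,0],0],[[0,0,0],0],[[0,0,0],0],[[0,0,0],0]]'

```text
clock: 4.92
tcp_pos: [0.6117, 0.299, 0.0416]
tool_rot: [0.985, 0.17, 0.0, -0.0]
ft_force: [-1.1, -0.1, 6.2]
gripper_width: 0.0694
grasp_force: 36.3
```

Call:
arm_command --increments '[[[0,0,0.1],0],[[0,0,0.3],0],[[0,0,0.5],0],[[0,0,0.75],0],[[0,0,1.0],0]]'

```text
clock: 5.33
tcp_pos: [0.611, 0.2987, 0.2256]
tool_rot: [0.985, 0.17, -0.001, 0.0]
ft_force: [0.7, 0.4, -2.1]
gripper_width: 0.0692
grasp_force: 36.2
```

Call:
arm_command --increments '[[[-0.01,-0.08,0],0.07],[[-0.03,-0.2,0],0.2],[[-0.05,-0.33,0],0.32],[[-0.07,-0.46,0],0.44],[[-0.08,-0.58,0],0.55]]'

```text
clock: 5.75
tcp_pos: [0.5948, 0.1817, 0.2238]
tool_rot: [0.925, 0.38, -0.001, -0.0]
ft_force: [0.8, 0.5, -2.3]
gripper_width: 0.0691
grasp_force: 36.2
```

Call:
arm_command --increments '[[[-0.02,-0.15,0],0.15],[[-0.04,-0.3,0],0.3],[[-0.06,-0.43,0],0.42],[[-0.075,-0.53,0],0.5],[[-0.08,-0.57,0],0.52]]'

```text
clock: 6.17
tcp_pos: [0.5789, 0.0666, 0.224]
tool_rot: [0.829, 0.559, -0.001, -0.0]
ft_force: [-0.0, -0.4, -2.9]
gripper_width: 0.0692
grasp_force: 36.2
```

Call:
arm_command --increments '[[[0,0,0],0],[[0,0,0],0],[[0,0,0],0]]'

```text
clock: 6.42
tcp_pos: [0.5795, 0.0695, 0.2242]
tool_rot: [0.83, 0.557, -0.0, -0.0]
ft_force: [-0.3, 0.6, -2.5]
gripper_width: 0.0692
grasp_force: 36.2
```

Run:
```python
from h import *
c=grab('wrist','w3'); d=grab('side','s3');s=read_state();r=s['tool_rot'];print(s['clock'],s['tcp_pos'],s['ft_force'],'yaw y',2*np.degrees(np.arctan2(r[1],r[0]))-90,s['q'])
A=cv2.resize(c['image'][:,:,::-1],(480,300)); p=proj(d,s['tcp_pos']).astype(int);print(p)
x,y=p; x0=max(0,x-60);y0=max(0,y-50)
B=cv2.resize(d['image'][y0:y0+110,x0:x0+110,::-1],(300,300));cv2.imwrite('pics/w3z.png',np.hstack([A,B]))
```

```text
6.5167 [0.57957976 0.06974725 0.22430621] [ 0.47808908 -0.11650279 -2.63668046] yaw y -22.217373528276852 [ 7.60029905e-02 -8.03241019e-02  1.65178409e+00  1.32921648e-04
  1.57067821e+00  4.63769258e-01]
[255 185]
```

View pics/w3z.png

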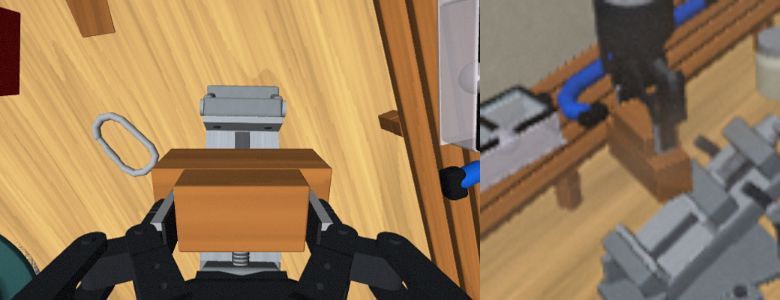

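Wrist view: block held level and square. Upper part spans columns 178–308, centred on the vise (jaw 200–287, face at rows ~117–130 of the scaled view). Next I'll check the jaw position numerically.

Run:
```python
from h import *
c=load('w3'); g=cv2.cvtColor(c['image'],cv2.COLOR_RGB2GRAY)
for c0 in(293,350): print(c0,g[110:200,c0-4:c0+5].mean(1).round().astype(int).tolist())
ux=np.array([.379,.925]);O=np.array([.5832,.0796])
for v in (150,155,160,165,170,172,174,176,178):
    o=[]
    for h in(.067,.0938):
        p=onz(c,325,v,h)[:2]-O; o.append((p@ux*1000).round(1)); 
    print(v,o,'lat',(p@[-.925,.379]*1000).round(1))
```

```text
293 [180, 181, 184, 151, 131, 139, 144, 145, 145, 144, 145, 146, 144, 144, 146, 146, 147, 147, 147, 139, 123, 129, 140, 143, 144, 144, 144, 145, 144, 144, 143, 143, 144, 142, 145, 144, 144, 146, 146, 146, 144, 138, 136, 125, 132, 170, 183, 181, 180, 180, 184, 185, 178, 114, 67, 76, 77, 68, 54, 47, 52, 69, 70, 96, 166, 189, 186, 185, 185, 186, 185, 187, 185, 188, 187, 185, 187, 187, 186, 187, 186, 187, 186, 187, 187, 187, 189, 173, 111, 64]
350 [168, 168, 168, 172, 139, 126, 139, 141, 144, 143, 142, 142, 143, 143, 143, 144, 144, 144, 144, 146, 139, 123, 130, 142, 145, 143, 146, 144, 143, 144, 145, 144, 144, 144, 144, 144, 144, 143, 143, 144, 144, 142, 136, 131, 121, 127, 167, 181, 178, 175, 177, 179, 180, 171, 110, 66, 75, 75, 77, 68, 59, 66, 71, 68, 94, 164, 186, 185, 185, 186, 185, 185, 186, 186, 185, 186, 185, 186, 186, 185, 186, 186, 186, 186, 187, 187, 189, 172, 113, 65]
150 [np.float64(22.6), np.float64(26.4)] lat -2.8
155 [np.float64(18.1), np.float64(22.3)] lat -2.8
160 [np.float64(13.5), np.float64(18.1)] lat -2.8
165 [np.float64(8.9), np.float64(13.9)] lat -2.8
170 [np.float64(4.3), np.float64(9.7)] lat -2.9
172 [np.float64(2.4), np.float64(8.0)] lat -2.9
174 [np.float64(0.6), np.float64(6.3)] lat -2.9
176 [np.float64(-1.3), np.float64(4.6)] lat -2.9
178 [np.float64(-3.2), np.float64(2.9)] lat -2.9
```

Call:
arm_command --increments '[[[0.005,-0.008,-0.12],0],[[0.005,-0.008,-0.24],0],[[0.005,-0.008,-0.34],0],[[0.005,-0.008,-0.42],0],[[0.005,-0.008,-0.46],0]]'

```text
clock: 6.93
tcp_pos: [0.5798, 0.068, 0.1301]
tool_rot: [0.83, 0.558, -0.001, -0.001]
ft_force: [-0.1, 0.4, -2.2]
gripper_width: 0.0693
grasp_force: 36.1
```

Call:
arm_command --increments '[[[0,0,0],0],[[0,0,0],0],[[0,0,0],0]]' --force 22

```text
clock: 7.18
tcp_pos: [0.5811, 0.0676, 0.134]
tool_rot: [0.83, 0.558, 0.001, 0.0]
ft_force: [-0.5, 0.4, -2.8]
gripper_width: 0.0694
grasp_force: 36.1
```

Call:
arm_command --increments '[[[0.008,0.02,-0.0125],0],[[0.016,0.04,-0.025],0],[[0.024,0.06,-0.0375],0]]' --hand 0 --force 22

```text
clock: 7.43
tcp_pos: [0.5863, 0.079, 0.1273]
tool_rot: [0.83, 0.557, 0.001, 0.001]
ft_force: [-4.5, -7.1, 9.6]
gripper_width: 0.0691
grasp_force: 38.9
```

Call:
arm_command --increments '[[[0.007,0.018,-0.0115],0],[[0.015,0.036,-0.023],0],[[0.022,0.054,-0.034],0]]'

```text
clock: 7.68
tcp_pos: [0.5906, 0.09, 0.1201]
tool_rot: [0.83, 0.557, 0.001, 0.001]
ft_force: [-2.2, -5.3, 5.6]
gripper_width: 0.0696
grasp_force: 39.4
```

Call:
arm_command --increments '[[[0.003,0.008,-0.005],0],[[0.007,0.016,-0.01],0],[[0.007,0.016,-0.01],0]]'

```text
clock: 7.93
tcp_pos: [0.5919, 0.0934, 0.1177]
tool_rot: [0.83, 0.557, 0.001, 0.001]
ft_force: [-1.4, -3.9, 4.4]
gripper_width: 0.0695
grasp_force: 39.5
```

Run:
```python
from h import *
c=grab('wrist','w4'); d=grab('side','s4');s=read_state();print(s['clock'],s['tcp_pos'],s['ft_force'])
A=cv2.resize(c['image'][80:340,150:490,::-1],(400,306))
x,y=proj(d,s['tcp_pos']).astype(int);print(x,y);B=cv2.resize(d['image'][y-35:y+40,x-50:x+50,::-1],(400,306),interpolation=cv2.INTER_CUBIC);cv2.imwrite('pics/w4z.png',np.hstack([A,B]))
```

```text
8.0333 [0.59177946 0.09327308 0.11746301] [-0.57475153 -4.28605727  2.92199137]
250 217
```

View pics/w4z.png

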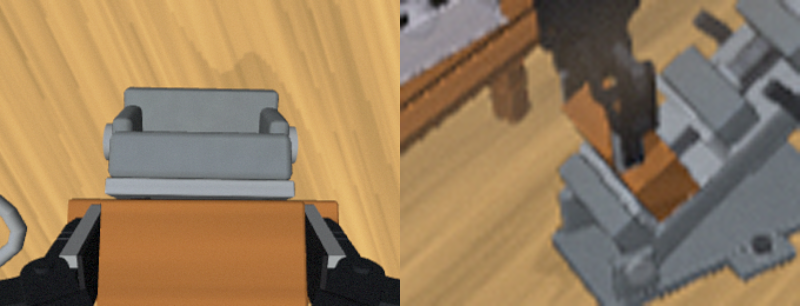

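Call:
arm_command --increments '[[[0.002,0.004,-0.005],0],[[0.0,0.0,-0.014],0],[[-0.003,-0.004,-0.023],0]]'

```text
clock: 8.28
tcp_pos: [0.5909, 0.0924, 0.1125]
tool_rot: [0.83, 0.557, 0.0, 0.001]
ft_force: [-2.3, -4.6, 5.6]
gripper_width: 0.0692
grasp_force: 39.7
```

Call:
arm_command --increments '[[[-0.001,-0.002,-0.005],0],[[-0.002,-0.004,-0.01],0],[[-0.002,-0.004,-0.01],0]]'

```text
clock: 8.53
tcp_pos: [0.5904, 0.0915, 0.1103]
tool_rot: [0.83, 0.557, 0.0, 0.0]
ft_force: [-0.9, -5.1, 3.7]
gripper_width: 0.0694
grasp_force: 39.5
```

Call:
arm_command --increments '[[[-0.001,-0.003,-0.005],0],[[-0.0015,-0.0045,-0.01],0],[[-0.0015,-0.0045,-0.01],0]]'

```text
clock: 8.78
tcp_pos: [0.5908, 0.0917, 0.1095]
tool_rot: [0.83, 0.557, 0.002, 0.0]
ft_force: [0.2, 4.1, 11.7]
gripper_width: 0.0695
grasp_force: 40.8
```

Call:
arm_command --increments '[[[-0.001,-0.003,-0.005],0],[[-0.0015,-0.0045,-0.008],0],[[-0.0015,-0.0045,-0.008],0]]'

```text
clock: 9.03
tcp_pos: [0.5911, 0.0917, 0.109]
tool_rot: [0.83, 0.557, 0.003, -0.0]
ft_force: [2.3, 11.8, 19.0]
gripper_width: 0.0695
grasp_force: 42.1
```

Call:
arm_command --increments '[[[0.001,0.003,0.006],0],[[0.001,0.003,0.006],0]]'

```text
clock: 9.2
tcp_pos: [0.591, 0.0917, 0.1093]
tool_rot: [0.83, 0.558, 0.002, 0.0]
ft_force: [2.9, 5.7, 10.8]
gripper_width: 0.0695
grasp_force: 40.9
```

Call:
arm_command --increments '[[[0,0,0],0],[[0,0,0],0],[[0,0,0],0],[[0,0,0],0],[[0,0,0],0]]' --hand 1

```text
clock: 9.62
tcp_pos: [0.5897, 0.0906, 0.1071]
tool_rot: [0.83, 0.557, -0.0, -0.0]
ft_force: [1.0, -1.1, 0.2]
gripper_width: 0.0852
grasp_force: 0.0
```

Call:
arm_command --increments '[[[0,0,0.05],0],[[0,0,0.15],0],[[0,0,0.3],0],[[0,0,0.5],0],[[0,0,0.7],0]]'

```text
clock: 10.03
tcp_pos: [0.5892, 0.0905, 0.2492]
tool_rot: [0.83, 0.557, -0.0, -0.0]
ft_force: [0.8, 0.1, 0.6]
gripper_width: 0.085
grasp_force: 0.0
```

Run:
```python
from h import *
c=grab('wrist','w5'); d=grab('side','s5');s=read_state();print(s['clock'],s['tcp_pos'],s['ft_force'])
A=cv2.resize(c['image'][100:390,130:510,::-1],(400,306))
x,y=250,217;B=cv2.resize(d['image'][y-55:y+50,x-40:x+100,::-1],(400,306),interpolation=cv2.INTER_CUBIC);cv2.imwrite('pics/w5z.png',np.hstack([A,B]))
```

```text
10.1333 [0.59133573 0.09076305 0.2555983 ] [ 0.38639385 -0.23920378  0.57134439]
```

View pics/w5z.png

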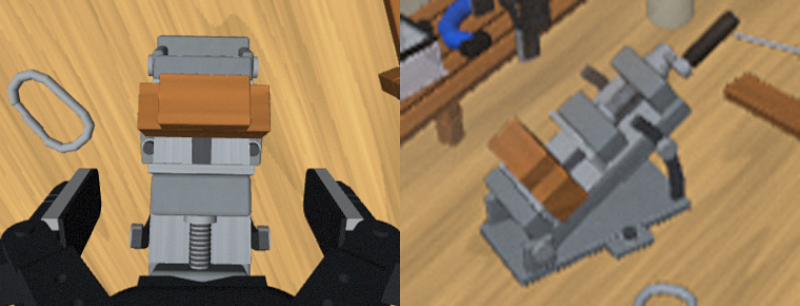

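Wrist and side views: block seated flat against the fixed jaw, spanning columns 139–270 against jaw 150–258, so it is centred. Next is the crank.

Call:
arm_command --increments '[[[-0.12,-0.17,0.1],0],[[-0.24,-0.34,0.2],0],[[-0.36,-0.5,0.3],0],[[-0.47,-0.67,0.36],0],[[-0.61,-0.87,0.38],0]]' --hand 0.5

```text
clock: 10.55
tcp_pos: [0.4778, -0.0684, 0.3235]
tool_rot: [0.83, 0.558, 0.001, 0.001]
ft_force: [1.2, -1.0, 0.8]
gripper_width: 0.0428
grasp_force: 0.0
```

Call:
arm_command --increments '[[[0,0,0],0],[[0,0,0],0],[[0,0,0],0]]'

```text
clock: 10.8
tcp_pos: [0.4788, -0.0675, 0.3211]
tool_rot: [0.83, 0.557, 0.0, 0.0]
ft_force: [-0.0, 0.4, -0.1]
gripper_width: 0.043
grasp_force: 0.0
```

Run:
```python
from h import *
c=grab('wrist','w6');s=read_state();print(s['clock'],s['tcp_pos'],s['gripper_width'])
M=np.array([.4673,-.0838,.2112]); u,v=proj(c,M).astype(int);print('proj',u,v,'tcp',proj(c,s['tcp_pos']))
g=c['image'].max(2); x0,y0=u-60,v-70
m=(g[y0:y0+140,x0:x0+120]<60).astype(np.uint8)
cs=[k for k in cv2.findContours(m,0,2)[0] if cv2.contourArea(k)>150]
for k in cs: 
    r=cv2.minAreaRect(k);print(cv2.contourArea(k),np.array(r[0])+[x0,y0],r[1:],(cv2.boxPoints(r)+[x0,y0]).round().tolist())
cv2.imwrite('pics/w6.png',c['image'][:,:,::-1])
```

```text
10.85 [ 0.47903217 -0.06704919  0.32070622] 0.042764240629219234
proj 316 223 tcp [322.22354894 265.06958052]
289.5 [371.  270.5] ((43.0, 8.0), 90.0) [[367.0, 249.0], [375.0, 249.0], [375.0, 292.0], [367.0, 292.0]]
510.5 [267.  270.5] ((43.0, 18.0), 90.0) [[258.0, 249.0], [276.0, 249.0], [276.0, 292.0], [258.0, 292.0]]
1830.0 [317.5 220. ] ((84.0, 23.0), 90.0) [[306.0, 178.0], [329.0, 178.0], [329.0, 262.0], [306.0, 262.0]]
```

View pics/w6.png

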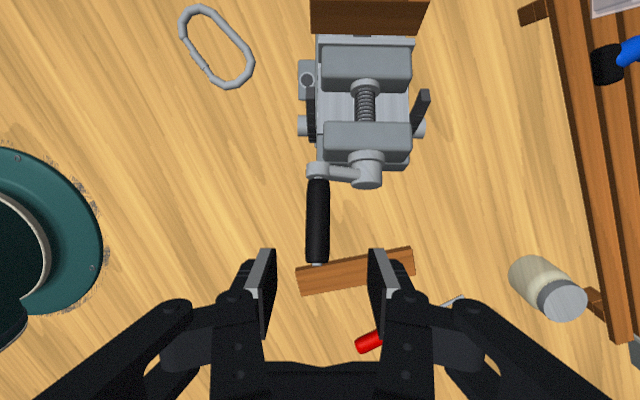

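Wrist view: handle spans cols 306–329, rows 178–262 (centre 317.5,220), within 2 px of the triangulated projection; the hub is at (368,170). I'll descend and pinch.

Call:
arm_command --increments '[[[-0.053,-0.086,-0.08],0],[[-0.053,-0.086,-0.24],0],[[-0.053,-0.086,-0.4],0],[[-0.053,-0.086,-0.55],0],[[-0.053,-0.086,-0.645],0]]'

```text
clock: 11.27
tcp_pos: [0.4677, -0.0835, 0.188]
tool_rot: [0.83, 0.558, -0.001, -0.001]
ft_force: [0.3, 0.5, -0.9]
gripper_width: 0.0426
grasp_force: 0.0
```

Call:
arm_command --increments '[[[0,0,0],0],[[0,0,0],0],[[0,0,0],0]]'

```text
clock: 11.52
tcp_pos: [0.4689, -0.0843, 0.1933]
tool_rot: [0.83, 0.558, 0.0, 0.0]
ft_force: [0.3, 0.0, 0.5]
gripper_width: 0.0426
grasp_force: 0.0
```

Call:
arm_command --increments '[[[0,0,0],0],[[0,0,0],0],[[0,0,0],0],[[0,0,0],0],[[0,0,0],0]]' --hand 0 --force 25

```text
clock: 11.93
tcp_pos: [0.4682, -0.0847, 0.193]
tool_rot: [0.83, 0.557, 0.0, 0.0]
ft_force: [-6.0, 0.9, 4.7]
gripper_width: 0.0189
grasp_force: 24.9
```

Run:
```python
from h import *
s=read_state();print(s['clock'],s['tcp_pos'],s['ft_force'],s['gripper_width'],'lat',s['ft_force']@[-.925,.379,0])
f=lambda p:np.r_[np.cos(p)*np.array([-.925,.379,0])+np.sin(p)*np.array([.1895,.4625,.866])]*.225
p0=np.radians(16.5)
# per-call tables, 15deg rows, 5 rows
for k in range(0,360,75):
    print(k,[[ (f(p0+np.radians(k+15*i))-f(p0+np.radians(k))).round(3).tolist(),0] for i in range(1,6)])
```

```text
11.9333 [ 0.46817403 -0.08472827  0.19295209] [-6.02188654  0.88438871  4.65666828] 0.018943594606629904 lat 5.905428368691892
0 [[[0.032, 0.016, 0.046], 0], [[0.075, 0.023, 0.086], 0], [[0.126, 0.021, 0.116], 0], [[0.18, 0.01, 0.134], 0], [[0.236, -0.01, 0.139], 0]]
75 [[[0.052, -0.026, -0.008], 0], [[0.097, -0.058, -0.029], 0], [[0.132, -0.092, -0.061], 0], [[0.155, -0.127, -0.102], 0], [[0.164, -0.16, -0.149], 0]]
150 [[[-0.005, -0.029, -0.051], 0], [[-0.025, -0.053, -0.101], 0], [[-0.057, -0.068, -0.147], 0], [[-0.1, -0.076, -0.187], 0], [[-0.15, -0.074, -0.217], 0]]
225 [[[-0.055, 0.011, -0.018], 0], [[-0.11, 0.03, -0.024], 0], [[-0.162, 0.057, -0.016], 0], [[-0.207, 0.088, 0.005], 0], [[-0.242, 0.122, 0.037], 0]]
300 [[[-0.023, 0.035, 0.041], 0], [[-0.032, 0.068, 0.089], 0], [[-0.027, 0.098, 0.139], 0], [[-0.007, 0.121, 0.189], 0], [[0.025, 0.137, 0.236], 0]]
```

Call:
arm_command --increments '[[[0.032,0.016,0.046],0],[[0.075,0.023,0.086],0],[[0.126,0.021,0.116],0]]'

```text
clock: 12.18
tcp_pos: [0.4937, -0.0814, 0.2155]
tool_rot: [0.83, 0.557, -0.0, 0.001]
ft_force: [1.7, -15.4, -16.8]
gripper_width: 0.0192
grasp_force: 24.9
```

Call:
arm_command --increments '[[[0.054,-0.011,0.018],0],[[0.11,-0.031,0.023],0]]'

```text
clock: 12.35
tcp_pos: [0.5152, -0.088, 0.2194]
tool_rot: [0.83, 0.557, -0.002, 0.001]
ft_force: [-9.0, -15.4, -12.8]
gripper_width: 0.0191
grasp_force: 25.1
```

Call:
arm_command --increments '[[[-0.002,-0.005,-0.009],0],[[-0.002,-0.005,-0.009],0]]'

```text
clock: 12.52
tcp_pos: [0.5158, -0.0888, 0.219]
tool_rot: [0.83, 0.557, 0.0, 0.001]
ft_force: [-1.0, -6.2, 2.0]
gripper_width: 0.0192
grasp_force: 26.5
```

```bash
cat > f.py <<'E'
from h import *
B=np.array([[.328,.801,-.5],[-.925,.379,0],[.1895,.4625,.866]])
def rep(C=np.array([.5059,-.1064,.2001])):
    s=read_state();r=B@(s['tcp_pos']+[0,0,.0197]-C);F=B@s['ft_force']
    print('t',s['clock'],'bed pos mm',(r*1000).round(1),'phi',np.degrees(np.arctan2(r[2],r[1])).round(1),'R',(np.hypot(r[1],r[2])*1000).round(1),'F bed',F.round(1))
E
python3 -c "from f import *; rep()"
```

```text
t 12.5167 bed pos mm [-1.9 -2.5 43.5] phi 93.3 R 43.5 F bed [-6.3 -1.4 -1.4]
```

Run:
```python
import numpy as np
f=lambda p:(np.cos(p)*np.array([-.925,.379,0])+np.sin(p)*np.array([.1895,.4625,.866]))*.225
for k in range(95,95+360,75):
    print(k,[[ (f(np.radians(k+15*i))-f(np.radians(k))).round(3).tolist(),0] for i in range(1,6)])
```

```text
95 [[[0.051, -0.028, -0.011], 0], [[0.094, -0.06, -0.034], 0], [[0.126, -0.095, -0.069], 0], [[0.146, -0.13, -0.112], 0], [[0.152, -0.162, -0.16], 0]]
170 [[[-0.009, -0.028, -0.051], 0], [[-0.031, -0.05, -0.1], 0], [[-0.066, -0.064, -0.146], 0], [[-0.111, -0.069, -0.183], 0], [[-0.163, -0.064, -0.21], 0]]
245 [[[-0.055, 0.013, -0.015], 0], [[-0.11, 0.034, -0.018], 0], [[-0.161, 0.062, -0.007], 0], [[-0.204, 0.094, 0.017], 0], [[-0.236, 0.129, 0.051], 0]]
320 [[[-0.02, 0.035, 0.043], 0], [[-0.026, 0.067, 0.091], 0], [[-0.017, 0.096, 0.142], 0], [[0.006, 0.117, 0.192], 0], [[0.041, 0.131, 0.237], 0]]
395 [[[0.045, 0.005, 0.038], 0], [[0.097, 0.001, 0.065], 0], [[0.152, -0.012, 0.08], 0], [[0.207, -0.033, 0.082], 0], [[0.257, -0.061, 0.071], 0]]
```

Call:
arm_command --increments '[[[0.051,-0.028,-0.011],0],[[0.094,-0.06,-0.034],0],[[0.126,-0.095,-0.069],0],[[0.146,-0.13,-0.112],0],[[0.152,-0.162,-0.16],0]]'

```text
clock: 12.93
tcp_pos: [0.5465, -0.1217, 0.1874]
tool_rot: [0.83, 0.557, 0.0, 0.002]
ft_force: [-4.2, -7.6, 6.7]
gripper_width: 0.0192
grasp_force: 26.6
```

```bash
python3 -c "
from f import *; rep(np.array([.5042,-.1065,.1988]))"
```

```text
t 12.9333 bed pos mm [ -2.5 -44.9   8.2] phi 169.6 R 45.6 F bed [-10.8   1.    1.5]
```

Call:
arm_command --increments '[[[-0.011,-0.034,-0.047],0],[[-0.033,-0.056,-0.096],0],[[-0.068,-0.07,-0.142],0],[[-0.113,-0.075,-0.179],0],[[-0.165,-0.07,-0.206],0]]'

```text
clock: 13.35
tcp_pos: [0.5125, -0.1345, 0.1443]
tool_rot: [0.83, 0.557, 0.0, 0.0]
ft_force: [2.7, 5.1, 1.2]
gripper_width: 0.0188
grasp_force: 26.6
```

```bash
python3 -c "
from f import *; rep(np.array([.5042,-.1065,.1988]))"
```

```text
t 13.35 bed pos mm [ -2.3 -18.2 -41.5] phi -113.7 R 45.3 F bed [ 4.4 -0.5  3.9]
```

Forces are small and the circle is well calibrated, so I'll keep going round.

Call:
arm_command --increments '[[[-0.055,0.013,-0.015],0],[[-0.11,0.034,-0.018],0],[[-0.161,0.062,-0.007],0],[[-0.204,0.094,0.017],0],[[-0.236,0.129,0.051],0]]'

```text
clock: 13.77
tcp_pos: [0.4658, -0.1074, 0.1557]
tool_rot: [0.83, 0.557, 0.002, 0.0]
ft_force: [18.2, 9.4, -1.7]
gripper_width: 0.019
grasp_force: 27.1
```

Call:
arm_command --increments '[[[-0.02,0.035,0.043],0],[[-0.026,0.067,0.091],0],[[-0.017,0.096,0.142],0],[[0.006,0.117,0.192],0],[[0.041,0.131,0.237],0]]'

```text
clock: 14.18
tcp_pos: [0.4747, -0.0816, 0.2027]
tool_rot: [0.83, 0.558, 0.002, 0.001]
ft_force: [18.2, -4.1, -20.1]
gripper_width: 0.0192
grasp_force: 26.4
```

```bash
python3 -c "
from f import *; rep(np.array([.5042,-.1065,.1988]))
f=lambda p:(np.cos(p)*np.array([-.925,.379,0])+np.sin(p)*np.array([.1895,.4625,.866]))*.225
for k in range(35,35+390,75):
    print(k,[[ (f(np.radians(k+15*i))-f(np.radians(k))).round(3).tolist(),0] for i in range(1,6)])
"
```

```text
t 14.1833 bed pos mm [-1.6 36.8 26.4] phi 35.7 R 45.3 F bed [ 12.7 -18.4 -15.9]
35 [[[0.045, 0.005, 0.038], 0], [[0.097, 0.001, 0.065], 0], [[0.152, -0.012, 0.08], 0], [[0.207, -0.033, 0.082], 0], [[0.257, -0.061, 0.071], 0]]
110 [[[0.043, -0.032, -0.023], 0], [[0.076, -0.067, -0.058], 0], [[0.095, -0.102, -0.101], 0], [[0.101, -0.135, -0.149], 0], [[0.092, -0.163, -0.2], 0]]
185 [[[-0.023, -0.022, -0.05], 0], [[-0.058, -0.036, -0.095], 0], [[-0.102, -0.041, -0.132], 0], [[-0.154, -0.036, -0.16], 0], [[-0.209, -0.023, -0.175], 0]]
260 [[[-0.055, 0.021, -0.002], 0], [[-0.105, 0.049, 0.009], 0], [[-0.148, 0.081, 0.032], 0], [[-0.181, 0.116, 0.067], 0], [[-0.201, 0.151, 0.11], 0]]
335 [[[-0.006, 0.033, 0.049], 0], [[0.003, 0.061, 0.099], 0], [[0.026, 0.082, 0.149], 0], [[0.061, 0.096, 0.194], 0], [[0.106, 0.101, 0.232], 0]]
410 [[[0.052, -0.004, 0.027], 0], [[0.107, -0.017, 0.043], 0], [[0.162, -0.038, 0.045], 0], [[0.212, -0.066, 0.034], 0], [[0.255, -0.098, 0.01], 0]]
```

Call:
arm_command --increments '[[[0.052,0.004,0.03],0],[[0.104,0.0,0.057],0],[[0.159,-0.013,0.072],0],[[0.214,-0.034,0.074],0],[[0.264,-0.062,0.063],0]]'

```text
clock: 14.6
tcp_pos: [0.527, -0.0952, 0.2166]
tool_rot: [0.83, 0.557, 0.0, 0.001]
ft_force: [-5.0, -4.9, 1.0]
gripper_width: 0.0192
grasp_force: 26.7
```

```bash
python3 -c "
from f import *; rep(np.array([.5042,-.1065,.1988]))"
```

```text
t 14.6 bed pos mm [ -2.2 -16.8  42.1] phi 111.8 R 45.3 F bed [-6.   2.8 -2.3]
```

Call:
arm_command --increments '[[[0.043,-0.032,-0.023],0],[[0.076,-0.067,-0.058],0],[[0.095,-0.102,-0.101],0],[[0.101,-0.135,-0.149],0],[[0.092,-0.163,-0.2],0]]'

```text
clock: 15.02
tcp_pos: [0.5444, -0.1284, 0.1754]
tool_rot: [0.83, 0.557, -0.001, 0.0]
ft_force: [-15.2, -2.6, 7.7]
gripper_width: 0.0192
grasp_force: 27.3
```

```bash
python3 -c "
from f import *; rep(np.array([.5042,-.1065,.1988]))"
```

```text
t 15.0167 bed pos mm [ -2.5 -45.5  -5.7] phi -172.9 R 45.9 F bed [-11.   13.1   2.6]
```

Call:
arm_command --increments '[[[-0.029,-0.024,-0.048],0],[[-0.064,-0.038,-0.093],0],[[-0.108,-0.043,-0.13],0],[[-0.16,-0.038,-0.158],0],[[-0.215,-0.025,-0.173],0]]'

```text
clock: 15.43
tcp_pos: [0.5016, -0.1318, 0.1411]
tool_rot: [0.83, 0.557, 0.001, 0.0]
ft_force: [3.5, 10.6, 13.8]
gripper_width: 0.0191
grasp_force: 28.3
```

Call:
arm_command --increments '[[[-0.053,0.02,-0.002],0],[[-0.102,0.048,0.009],0],[[-0.144,0.08,0.032],0],[[-0.176,0.114,0.066],0],[[-0.195,0.149,0.108],0]]'

```text
clock: 15.85
tcp_pos: [0.4628, -0.1017, 0.1626]
tool_rot: [0.83, 0.557, 0.001, 0.001]
ft_force: [11.7, 1.5, -2.2]
gripper_width: 0.0191
grasp_force: 27.5
```

```bash
python3 -c "
from f import *; rep(np.array([.5042,-.1065,.1988]))"
```

```text
t 15.85 bed pos mm [ -1.5  40.1 -19.9] phi -26.4 R 44.8 F bed [  6.1 -10.3   1. ]
```

Call:
arm_command --increments '[[[-0.003,0.031,0.049],0],[[0.007,0.059,0.099],0],[[0.03,0.081,0.149],0]]'

```text
clock: 16.1
tcp_pos: [0.4675, -0.0853, 0.192]
tool_rot: [0.83, 0.558, -0.001, -0.001]
ft_force: [-8.9, 4.5, -0.5]
gripper_width: 0.0188
grasp_force: 27.0
```

```bash
cat >> f.py <<'E'
def tang(C=np.array([.5042,-.1065,.1988])):
    rep(C); s=read_state();r=B@(s['tcp_pos']+[0,0,.0197]-C);F=B@s['ft_force'];p=np.arctan2(r[2],r[1])
    print('tang',(-F[1]*np.sin(p)+F[2]*np.cos(p)).round(1),'rad',(F[1]*np.cos(p)+F[2]*np.sin(p)).round(1))
E
python3 -c "
from f import *; tang()
f=lambda p:(np.cos(p)*np.array([-.925,.379,0])+np.sin(p)*np.array([.1895,.4625,.866]))*.225
for k in range(20,220,30):
    print(k,[[ (f(np.radians(k+10*i))-f(np.radians(k))).round(3).tolist(),0] for i in range(1,4)])
"
```

```text
t 16.1 bed pos mm [-1.5 42.  14. ] phi 18.4 R 44.3 F bed [ 0.9 10.  -0.1]
tang -3.2 rad 9.4
20 [[[0.022, 0.01, 0.031], 0], [[0.049, 0.016, 0.059], 0], [[0.08, 0.019, 0.083], 0]]
50 [[[0.034, -0.002, 0.019], 0], [[0.07, -0.008, 0.034], 0], [[0.107, -0.017, 0.043], 0]]
80 [[[0.037, -0.013, 0.003], 0], [[0.072, -0.03, 0.0], 0], [[0.105, -0.049, -0.009], 0]]
110 [[[0.03, -0.021, -0.014], 0], [[0.055, -0.044, -0.034], 0], [[0.076, -0.067, -0.058], 0]]
140 [[[0.015, -0.023, -0.028], 0], [[0.023, -0.046, -0.059], 0], [[0.026, -0.067, -0.091], 0]]
170 [[[-0.004, -0.019, -0.034], 0], [[-0.015, -0.036, -0.068], 0], [[-0.031, -0.05, -0.1], 0]]
200 [[[-0.022, -0.01, -0.031], 0], [[-0.049, -0.016, -0.059], 0], [[-0.08, -0.019, -0.083], 0]]
```

Call:
arm_command --increments '[[[0.02,0.011,0.031],0],[[0.047,0.017,0.059],0],[[0.078,0.02,0.083],0]]'

```text
clock: 16.35
tcp_pos: [0.4839, -0.0813, 0.2095]
tool_rot: [0.83, 0.558, -0.0, -0.001]
ft_force: [-7.5, 5.9, 7.3]
gripper_width: 0.0191
grasp_force: 27.6
```

```bash
python3 -c "
from f import *; tang()"
```

```text
t 16.35 bed pos mm [-1.6 28.3 34.1] phi 50.3 R 44.4 F bed [-1.3  9.2  7.6]
tang -2.2 rad 11.7
```

Still only drag, so I'll continue, adding +1 mm of radius.

Call:
arm_command --increments '[[[0.033,0.001,0.022],0],[[0.069,-0.006,0.037],0],[[0.107,-0.015,0.046],0]]'

```text
clock: 16.6
tcp_pos: [0.5063, -0.0851, 0.2185]
tool_rot: [0.83, 0.558, 0.0, 0.0]
ft_force: [-3.5, -1.6, 5.1]
gripper_width: 0.0191
grasp_force: 27.4
```

```bash
python3 -c "
from f import *; tang()"
```

```text
t 16.6 bed pos mm [-1.9  6.2 44.4] phi 82.1 R 44.8 F bed [-5.   2.7  3. ]
tang -2.2 rad 3.4
```

Call:
arm_command --increments '[[[0.037,-0.013,0.003],0],[[0.072,-0.03,0.0],0],[[0.105,-0.049,-0.009],0]]'

```text
clock: 16.85
tcp_pos: [0.5266, -0.095, 0.2166]
tool_rot: [0.83, 0.558, -0.001, -0.001]
ft_force: [-20.9, 6.2, 14.6]
gripper_width: 0.019
grasp_force: 28.2
```

```bash
python3 -c "
from f import *; tang()"
```

```text
t 16.85 bed pos mm [ -2.2 -16.3  42. ] phi 111.3 R 45.1 F bed [-9.2 21.6 11.5]
tang -24.3 rad 2.9
```

Call:
arm_command --increments '[[[-0.003,0.001,0.001],0],[[-0.003,0.001,0.001],0]]'

```text
clock: 17.02
tcp_pos: [0.5258, -0.0946, 0.2168]
tool_rot: [0.83, 0.557, -0.0, -0.001]
ft_force: [-15.0, 7.8, 12.2]
gripper_width: 0.019
grasp_force: 28.1
```

```bash
python3 -c "
from f import *; tang()"
```

```text
t 17.0167 bed pos mm [ -2.2 -15.5  42.2] phi 110.2 R 45.0 F bed [-4.8 16.8 11.3]
tang -19.7 rad 4.8
```

Call:
arm_command --increments '[[[-0.005,0.003,0.002],0],[[-0.005,0.003,0.002],0],[[-0.005,0.003,0.002],0]]'

```text
clock: 17.27
tcp_pos: [0.5246, -0.0939, 0.2172]
tool_rot: [0.83, 0.558, -0.0, -0.001]
ft_force: [-14.1, 5.6, 11.9]
gripper_width: 0.019
grasp_force: 28.0
```

```bash
python3 -c "
from f import *; tang()"
```

```text
t 17.2667 bed pos mm [ -2.2 -14.1  42.7] phi 108.3 R 45.0 F bed [-6.1 15.2 10.3]
tang -17.6 rad 5.0
```

Call:
arm_command --increments '[[[-0.006,0.0035,0.0015],0],[[-0.012,0.007,0.003],0],[[-0.016,0.009,0.0045],0],[[-0.016,0.009,0.0045],0]]'

```text
clock: 17.6
tcp_pos: [0.5216, -0.0921, 0.218]
tool_rot: [0.83, 0.558, -0.0, -0.0]
ft_force: [-10.9, 5.3, 9.1]
gripper_width: 0.019
grasp_force: 27.8
```

```bash
python3 -c "
from f import *; tang()"
```

```text
t 17.6 bed pos mm [ -2.2 -10.7  43.6] phi 103.7 R 44.9 F bed [-3.9 12.1  8.2]
tang -13.7 rad 5.1
```

Call:
arm_command --increments '[[[-0.004,0.002,0.001],0],[[-0.009,0.005,0.002],0],[[-0.009,0.005,0.002],0]]'

```text
clock: 17.85
tcp_pos: [0.52, -0.0912, 0.2183]
tool_rot: [0.83, 0.558, 0.0, -0.0]
ft_force: [-8.6, 4.6, 8.2]
gripper_width: 0.0195
grasp_force: 27.7
```

```bash
python3 -c "
from f import *; tang()"
```

```text
t 17.85 bed pos mm [-2.2 -8.8 44. ] phi 101.3 R 44.9 F bed [-3.3  9.7  7.6]
tang -11.0 rad 5.6
```

Call:
arm_command --increments '[[[0,0,0],0],[[0,0,0],0],[[0,0,0],0],[[0,0,0],0]]' --hand 0.5

```text
clock: 18.18
tcp_pos: [0.5203, -0.0915, 0.2174]
tool_rot: [0.83, 0.557, -0.0, 0.0]
ft_force: [-1.0, 0.9, 1.0]
gripper_width: 0.0423
grasp_force: 0.0
```

Call:
arm_command --increments '[[[0,0,0.1],0],[[0,0,0.25],0],[[0,0,0.4],0],[[0,0,0.6],0],[[0,0,0.7],0]]'

```text
clock: 18.6
tcp_pos: [0.5203, -0.0915, 0.3619]
tool_rot: [0.83, 0.557, 0.001, 0.001]
ft_force: [0.9, -0.1, 0.1]
gripper_width: 0.0428
grasp_force: 0.0
```

Call:
arm_command --increments '[[[-0.1,-0.1,0],0],[[-0.2,-0.2,0],0],[[-0.3,-0.3,0],0],[[-0.3,-0.3,0],0],[[-0.3,-0.3,0],0]]'

```text
clock: 19.02
tcp_pos: [0.4596, -0.1521, 0.3578]
tool_rot: [0.831, 0.557, 0.0, 0.0]
ft_force: [-0.0, -0.8, -0.2]
gripper_width: 0.0429
grasp_force: 0.0
```

Run:
```python
from h import *
c=grab('wrist','w7'); d=grab('side','s7'); t=grab('top','t7');s=read_state();print(s['clock'],s['tcp_pos'],s['ft_force'])
A=cv2.resize(t['image'][120:220,180:310,::-1],(400,306))
B=cv2.resize(d['image'][162:267,210:350,::-1],(400,306),interpolation=cv2.INTER_CUBIC)
cv2.imwrite('pics/w7z.png',np.vstack([np.hstack([A,B]),cv2.resize(c['image'][0:230,:,::-1],(800,288))]))
```

```text
19.1667 [ 0.46048778 -0.15098682  0.35734836] [ 0.3031616  -0.88969001 -0.31324832]
```

View pics/w7z.png

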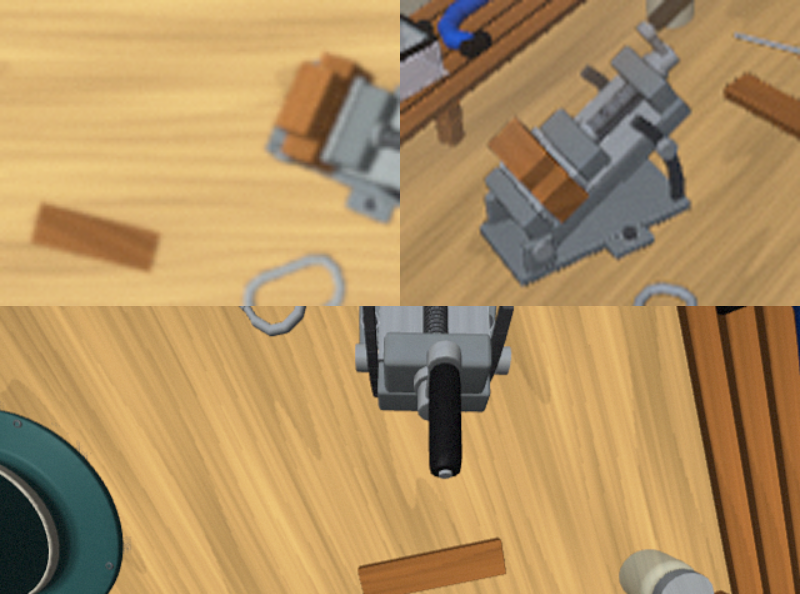

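The block is clamped flat between the jaws, the sliding jaw is against it, the bystanders haven't moved and the robot is clear.

```bash
python3 -c "from bench import *; print(sign_off())"
```

```text
the job is handed in; nothing more can be done
None
```

The bracket stands wide part down on the vise bed, centred and gripped against the fixed jaw, and the job is handed in. The crank first went past firm to about 24 N, so I turned it back to about 11 N before letting go; nothing else on the bench was touched.

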